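Turn the coffee-corner carousel to the mug

ROBOT

A 6-joint arm with a two-finger parallel gripper is mounted at the origin on a cart in front of the work surface, level with it; the furniture and walls round the work are solid. World frame = base frame: x ahead of the robot, y to its left, z up, the work surface at z = 0. Lengths are in m, angles in rad, forces in N, time in s.
With the tool pointing down it reaches from about 0.35 to 0.975 m from the base axis. Payload 4.9 kg.
Tool frame: the origin (TCP) lies on the centre line of the jaws, within the pads' length; the fingertips stand ctrl.tcp_to_tips ahead of it and the grasp point (between the pads) lies 3 mm ahead of it (ctrl.tcp_to_tips is the distance from the TCP to the fingertips, in m); z points along the fingers, y is the direction in which the jaws open and shut (so a half turn about z gives the same grasp; the last joint's range is limited). The gripper opens to 85 mm and grips with 20 to 120 N. Pads are 22 mm wide; open, the fingers measure 114 mm over their backs; the gripper's body (76 mm by 85 mm) begins 54 mm behind the grasp point. The pads swing forward as they close: fully open they stand 13 mm farther back than shut.
Start: joints at [-1.239, 0.053, 1.613, -0, 1.476, -0.119], TCP at [0.272, -0.563, 0.253] pointing down, gripper open.
Joint ranges: [-3.01, 3.01], [-1.01, 2.22], [0.06, 2.58], [-1.02, 4.17], [0.09, 2.62], [-3.14, 3.14]. Speed limits (rad/s): [2.57, 2.57, 3.14, 3.14, 3.14, 3.14].

INTERFACE

Orientations are given as a rotation vector (axis times angle).
In Python, from station import ctrl, vision gives the robot as it stands.
- The arm moves only by the tool jog_arm, never from a script. Its argument "deltas" is a list of rows, each a list of 7 numbers: the turn, a rotation vector about the tool's x, y, z in rad, then the shift along the tool's x, y, z in cm, then the opening, from 0 (shut) to 1 (fully open). A call has 1 to 12 rows; each row shifts and turns the commanded pose from where the row before left it, along the tool's axes as they then stand; what a row does not reach is not made up. A row lasts 1/12 s, in which the tool goes at most 41.7 mm and 7.16 degrees, less where a joint would pass 70% of its speed; a pose out of reach is approached as far as the arm can. A call with a gripper value outside its range is refused whole. The fingers move at their own pace and stop on an object; "grip_force" is the grip in N (left out, the last holds). Time passes only in rows, so rows that do not move let the fingers close. It gives the time, the measured TCP pose, the force and the opening at its end, in the units of the state.
- ctrl.get_obs(): the state, without advancing time (a new reading comes with each control period).
- vision.get_image(name): name is "scene" or "top" or "wrist"; returns (picture, depth): 384x512x3 uint8, red, green, blue; 384x512 float32, m along the optical axis (not along the pixel's ray), 0 where there is no reading.
- vision.calibration(name): a dict with "fx", "fy", "cx", "cy" (pixels), "rvec" (rotation vector, rad) and "tvec" (3), from world to camera coordinates, as OpenCV has them; the wrist camera has in their place "hand_eye" (4x4, takes a point from camera to tool coordinates, whose origin is the TCP and whose axes are the flange's). Camera axes: x right, y down, z forward; pixel columns grow to the right and rows downward; lengths in m; the calibration is good to about 2 mm. A picture is of the moment at which its call begins: read the wrist's pose just before it. calibration takes no time and is no camera call.
- ctrl.finish_job(): hands the job in, once; it reports no verdict.
The state is a dict: "t": time; "q": joint angles; "dq": joint speeds; "effort": joint torques, N m; "tool_pos": TCP position; "tool_rot": TCP orientation; "contact_force": force on the tool from outside, world axes, zero at the start; "wrist_torque": the same for the moment, N m; "opening": finger opening in m.
Only numpy, scipy, OpenCV 4.12 (cv2) and the standard library are available. Lean on these libraries where they do the work, as an engineer would, in place of code of your own. Each camera call takes 0.05 s, during which the arm holds its last target. There are 200 camera calls.

TASK

Bring the honey round to the mug: with one fingertip, gently push a spoke of the four-spoke wheel on top of the coffee-corner carousel, either way round, until the amber honey jar on its tray stands right in line between the wheel's post and the mug on the saucer, and leave it there. Only push the spokes: do not grip the wheel, touch the tray, the mug or anything standing on the tray, lift anything or make anything slide or tip.

Things in the scene. Friction and masses are not known exactly. Their poses are not given: they have to be found in the camera images.
- handwheel: Plain steel wheel lying level on the carousel's post. Origin on the upright turning axis at the spokes' mid-height, 145 mm above the worktop. Four level round spokes, 13 mm thick, at 45, 135, 225 and 315 degrees from its x axis; 22 mm end balls centred 92 mm from the axis. Hub 36 mm across, top 16 mm above origin. x axis points between two spokes, over the honey jar.
- spoke (a point): Good place to push one of the spokes: on its centre line, 65 mm from the turning axis, 145 mm above the worktop. This spoke is the one 45 degrees anticlockwise (from above) of the honey jar; the other three are alike, a quarter turn apart. Over the jars, all is free between the spokes from 115 mm above the worktop upward.
- turntable (a joint): Angle of wheel and tray about the upright post, rad, 0 at the start, positive anticlockwise seen from above; free to go 6.2 rad either way. It turns stiffly (a push of about 1 to 2 N on a spoke) and stays where it is left, with no spring.
- tray: Round wooden tray of the carousel, 216 mm across, with a standing floor 24 mm above the worktop. Origin on the turning axis at worktop height, z up, x axis as that of the wheel. Turns with the wheel; not to be touched.
- honey: Amber honey jar with a cork lid, 55 mm across and 81 mm tall, standing loose on the tray 70 mm from the axis, under the middle of a gap between two spokes. Origin at the centre of its underside. It rides round with the tray.
- serving_point (a point): The place where the honey jar's underside centre has to come: 70 mm from the turning axis, on the straight line from the axis to the saucer's centre, at the height of the tray's floor. Fixed to the stand, does not turn.
- saucer_centre (a point): Centre of the round wooden saucer (116 mm across) that is fixed to the stand by a tongue, 195 mm from the turning axis, 8 mm above the worktop. The mug stands on it.
- mug: White glazed mug, 98 mm across, 90 mm tall, with a handle, loose on the saucer. Origin at the centre of its underside. To be left alone.
- spread: Glass jar with a black lid, 59 mm across, 91 mm tall, loose on the tray, 70 mm from the axis in one of the other three gaps. Origin at the centre of its underside. To be left alone.
- steel_cup: Steel tumbler standing upside down, 68 mm across, 74 mm tall, loose on the tray in one of the other three gaps. Origin at the centre of its underside. To be left alone.
- press: Coffee tamper standing upright: flat steel foot 57 mm across with a black turned handle, 82 mm tall in all, loose on the tray in one of the other three gaps. Origin at the centre of its underside. To be left alone.
Not all that is in view belongs to the job. Of the things that look like the honey, the smaller one is meant.

How it is judged:
On the way, in this order (a step that is already met when the one before it is completed fails the run):
1. a spoke of the wheel is pushed with the fingers (contact force between the fingers and handwheel above 0.3 N and horizontal distance between honey and serving_point above 0.025 m), for 0.05 s.
2. the wheel is pushed on until the honey jar reaches the serving point, the jar still riding in its place (horizontal distance between honey and serving_point below 0.018 m and x of honey in the frame of tray above 0.055 m), for 0.1 s.
At the end, for the whole second after the job is handed in: The honey jar stands upright within 18 mm of the serving point (about 15 degrees) and 15 mm of its own place on the tray; the wheel is at rest; the other three things stand upright on the tray, 55 to 85 mm from the axis; the mug is upright and within 15 mm of where it was (all of step 2 and y of honey in the frame of tray between -0.015 and 0.015 m and x of honey in the frame of tray below 0.085 m and velocity of joint turntable between -0.03 and 0.03 rad/s and distance of mug from where it was at the start of the episode below 0.015 m and linear speed of honey below 0.02 m/s and angle between each of honey, spread, steel_cup, press, mug's own z axis and vertical below 0.1 rad and height (world z) of honey between 0.015 and 0.035 m and horizontal distance between honey and tray between 0.055 and 0.085 m and height (world z) of spread between 0.015 and 0.035 m and horizontal distance between spread and tray between 0.055 and 0.085 m and height (world z) of steel_cup between 0.015 and 0.035 m and horizontal distance between steel_cup and tray between 0.055 and 0.085 m and height (world z) of press between 0.015 and 0.035 m and horizontal distance between press and tray between 0.055 and 0.085 m); the robot touches nothing.
It fails at once if tray, mug or anything standing on the tray is touched by the robot (over 1 N) (contact force between any of the fingers, the arm and honey above 1 N or contact force between any of the fingers, the arm and spread above 1 N or contact force between any of the fingers, the arm and steel_cup above 1 N or contact force between any of the fingers, the arm and press above 1 N or contact force between any of the fingers, the arm and tray above 1 N or contact force between any of the fingers, the arm and mug above 1 N).
It fails at once if the wheel is gripped or shoved hard (fingers press it with over 20 N) (contact force between the fingers and handwheel above 20 N).
It fails at once if a thing on the tray or the mug is lifted or tipped (height (world z) of any of honey, spread, steel_cup, press, mug above 0.04 m or angle between any of honey, spread, steel_cup, press, mug's own z axis and vertical above 0.25 rad).
It fails at once if a thing on the tray slides out of its place (horizontal distance between any of honey, spread, steel_cup, press and tray above 0.09 m or horizontal distance between any of honey, spread, steel_cup, press and tray below 0.05 m).
It fails at once if the mug is moved (distance of mug from where it was at the start of the episode above 0.02 m).
It also fails if it takes over 45 s, if anything falls off the work surface, if the arm or the gripper's body presses on something with over 40 N, if the wrist force passes 120 N, or if a joint passes its speed limit or range.

## Working session

There is one attempt and no reset: what is moved stays moved. The work goes in short steps, Python scripts to look and compute and a tool call to move; the robot and the scene stay as the last step left them, time stands still between calls to the robot, and variables do not carry over. Pictures are saved under pics/ and viewed, about 8 in all and at most 12, crops included, and the job is handed in when it is done.

Besides the shell and the picture viewer there is one more tool, called by a JSON object that holds its "method" and its "body", one argument or row to a line. jog_arm: Moves the arm, as the interface text tells. Its arguments: {"type":"object","properties":{"deltas":{"type":"array"},"grip_force":{"type":"number"}},"required":["deltas"]}

```bash
mkdir -p pics; cat > h.py <<'E'
import numpy as np, cv2
from station import ctrl, vision
def cam(n):
    c=vision.calibration(n); K=np.array([[c['fx'],0,c['cx']],[0,c['fy'],c['cy']],[0,0,1]])
    return K,cv2.Rodrigues(np.array(c['rvec'],float))[0],np.array(c['tvec'],float).ravel()
def plane(n,u,v,z):
    K,R,t=cam(n); d=R.T@np.linalg.inv(K)@np.array([u,v,1.]); o=-R.T@t
    return o+d*(z-o[2])/d[2]
def proj(n,p):
    K,R,t=cam(n); q=K@(R@np.array(p,float)+t); return q[:2]/q[2]
def cloud(n,D):
    K,R,t=cam(n); v,u=np.mgrid[:D.shape[0],:D.shape[1]]
    P=np.stack([(u-K[0,2])/K[0,0]*D,(v-K[1,2])/K[1,1]*D,D],-1)
    return (P-t)@R
E
python3 - <<'E'
from h import *
for n in ('top','scene'):
    im,D=vision.get_image(n); np.savez(n+'.npz',im=im,D=D); cv2.imwrite(f'pics/{n}0.png',im[...,::-1])
    K,R,t=cam(n); print(n,K[0,0],-R.T@t)
print(ctrl.tcp_to_tips,ctrl.get_obs())
E
```

```text
top 479.73250578949825 [ 0.36781874 -0.25510184  1.33150501]
scene 436.41115090197985 [0.27487664 0.3916213  1.03962209]
0.022 {'t': 0.1, 'q': array([-1.23899820e+00,  5.33108996e-02,  1.61415522e+00,  1.01208087e-05,
        1.47597457e+00, -1.18995239e-01]), 'dq': array([-0.00142948, -0.0015406 , -0.00253414, -0.00071762,  0.0004526 ,
        0.00070642]), 'effort': array([ 6.98194390e-05, -3.94904315e+01, -3.71362996e+01, -4.52335121e-05,
        3.96241856e-03, -6.27806628e-06]), 'tool_pos': array([ 0.27213625, -0.5620704 ,  0.25217435]), 'tool_rot': array([-3.06033590e+00, -7.01711651e-01,  2.92382481e-04]), 'contact_force': array([-0.56079783,  0.40159242, -0.51785876]), 'wrist_torque': array([0.01630755, 0.02573952, 0.00913492]), 'opening': 0.08574580794386448}
```

View pics/top0.png

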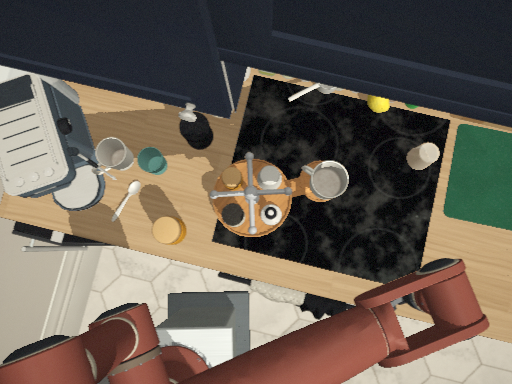

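View pics/scene0.png

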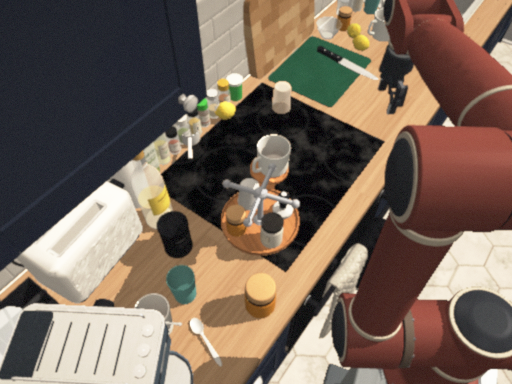

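Top view: the carousel hub is at about (251,192) and the mug at about (327,180). There are two candidates for the honey: the small amber jar on the tray at about (231,177), and a bigger amber jar off the tray at (169,231). The smaller one on the tray fits the description, so I'll confirm it in a crop and measure.

```bash
python3 - <<'E'
from h import *
z=np.load('top.npz'); im,D=z['im'],z['D']
cv2.imwrite('pics/crop.png',cv2.resize(im[140:250,200:360],None,fx=5,fy=5,interpolation=cv2.INTER_CUBIC)[...,::-1])
for n in ('top','scene'):
    z=np.load(n+'.npz'); im,D=z['im'],z['D']
    P=cloud(n,D); g=plane('top',251,192,.15)
    r=np.hypot(P[...,0]-g[0],P[...,1]-g[1])
    m=(D>0)&(P[...,2]>.132)&(P[...,2]<.17)&(r<.125)
    Q=P[m]; print(n,g,len(Q),Q.mean(0),np.percentile(Q[:,2],[5,50,95]))
    c,s,a=cv2.minAreaRect(Q[:,:2].astype(np.float32)); print('rect',c,s,a)
    c=np.array(c); 
    th=np.arctan2(Q[:,1]-c[1],Q[:,0]-c[0]); rr=np.hypot(*(Q[:,:2]-c).T); k=rr>.04
    print('spoke phase deg mod90',np.degrees(np.angle(np.exp(4j*th[k]).mean())/4))
    hsv=cv2.cvtColor(im,cv2.COLOR_RGB2HSV)
    # lids/items between 85 and 125 mm
    for lo,hi,R in((.09,.128,.11),):
        mm=((D>0)&(P[...,2]>lo)&(P[...,2]<hi)&(r<R)).astype(np.uint8)
        N,L,S,C=cv2.connectedComponentsWithStats(mm)
        for i in range(1,N):
            if S[i,4]>25:
                q=P[L==i]; d=np.median(q,0)[:2]-c; print(' item px',C[i].round(),S[i,4],'r',np.hypot(*d).round(3),'ang',np.degrees(np.arctan2(d[1],d[0])).round(1),'z',np.median(q[:,2]).round(3),np.median(im[L==i],0))
    mg=(D>0)&(P[...,2]>.085)&(P[...,2]<.11)
    g2=plane('top',327,180,.098); rm=np.hypot(P[...,0]-g2[0],P[...,1]-g2[1])
    q=P[mg&(rm<.08)]; e=cv2.minEnclosingCircle(q[:,:2].astype(np.float32)) ; d=np.array(e[0])-c
    print('mug',e,'dist',np.hypot(*d),'ang',np.degrees(np.arctan2(d[1],d[0])))
    cup=(D>0)&(P[...,2]>.25)
    if n=='top': 
        for (u,v) in((150,60),(225,80),(230,100),(240,40),(350,60),(500,100)): print((u,v),P[v,u].round(3))
E
```

```text
top [ 0.50050593 -0.22592842  0.15      ] 945 [ 0.4988744  -0.22554037  0.15242344] [0.14668983 0.15209031 0.1597021 ]
rect (0.4996393918991089, -0.22558125853538513) (0.15111353993415833, 0.1506691873073578) 46.077701568603516
spoke phase deg mod90 1.053667592788019
 item px [270. 175.] 324 r 0.07 ang -44.7 z 0.098 [167. 164. 154.]
 item px [232. 177.] 325 r 0.068 ang 46.5 z 0.104 [160. 128.  84.]
 item px [233. 214.] 412 r 0.07 ang 136.6 z 0.114 [61. 58. 52.]
 item px [271. 213.] 125 r 0.069 ang -135.0 z 0.103 [64. 62. 60.]
mug ((0.5396462678909302, -0.41684162616729736), 0.06150408089160919) dist 0.19539979107798244 ang -78.18550415796727
(150, 60) [ 0.639 -0.097  0.665]
(225, 80) [ 0.622 -0.201  0.618]
(230, 100) [ 0.622 -0.202  0.518]
(240, 40) [ 0.594 -0.234  0.823]
(350, 60) [ 0.564 -0.353  0.834]
(500, 100) [ 0.519 -0.516  0.821]
scene [ 0.50050593 -0.22592842  0.15      ] 838 [ 0.49672816 -0.21508603  0.15158542] [0.14477353 0.15139454 0.15918323]
rect (0.4974471926689148, -0.21926242113113403) (0.15060432255268097, 0.1491847187280655) 46.38915252685547
spoke phase deg mod90 1.1755753597295007
 item px [249. 184.] 140 r 0.077 ang -46.8 z 0.098 [179. 170. 158.]
 item px [283. 195.] 63 r 0.068 ang -134.0 z 0.104 [163. 159. 156.]
 item px [260. 205.] 34 r 0.004 ang 120.5 z 0.105 [124.5 121.5 119. ]
 item px [235. 214.] 317 r 0.071 ang 48.1 z 0.104 [164. 124.  82.]
 item px [271. 224.] 445 r 0.074 ang 133.8 z 0.114 [59. 53. 49.]
mug ((0.5408971309661865, -0.4136507511138916), 0.061683837324380875) dist 0.1991851399364977 ang -77.40028112194312
```

View pics/crop.png

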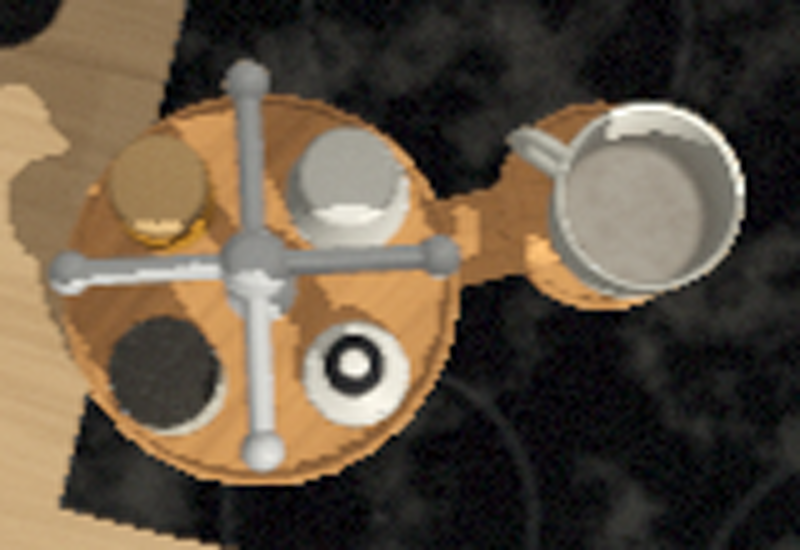

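The crop confirms it: the small amber, cork-lidded jar on the tray at (232,177) is the honey, at about 46°. The mug is at about -79°, so the wheel must turn about 125° clockwise. I'll push the spoke at 271° with the shut fingers from its anticlockwise side, so the arc stays on the robot's side.

{"method": "jog_arm", "body": {
  "deltas": [
    [0, 0, 0, 1.5, -0.5, 0, 0],
    [0, 0, 0, 3.0, -1.1, 0, 0],
    [0, 0, 0, 3.0, -1.1, 0, 0],
    [0, 0, 0, 3.0, -1.1, 0, 0],
    [0, 0, 0, 3.0, -1.2, 0, 0],
    [0, 0, 0, 3.0, -1.2, 0, 0],
    [0, 0, 0, 3.0, -1.2, 0, 0],
    [0, 0, 0, 3.0, -1.2, 0, 0],
    [0, 0, 0, 3.0, -1.2, 0, 0],
    [0, 0, 0, 3.0, -1.2, 0, 0],
    [0, 0, 0, 3.0, -1.2, 0, 0],
    [0, 0, 0, 2.6, -1.1, 0, 0]
  ]
}}

```text
t: 1.1
tool_pos: [0.5225, -0.2916, 0.253]
tool_rot: [-3.061, -0.704, -0.0]
contact_force: [0.3, -0.3, -0.0]
opening: -0.0
```

{"method": "jog_arm", "body": {
  "deltas": [
    [0, 0, -0.118, 0, 0, 0, 0],
    [0, 0, -0.118, 0, 0, 0, 0],
    [0, 0, -0.118, 0, 0, 0, 0],
    [0, 0, -0.118, 0, 0, 0, 0],
    [0, 0, -0.118, 0, 0, 0, 0],
    [0, 0, -0.118, 0, 0, 0, 0],
    [0, 0, -0.118, 0, 0, 0, 0],
    [0, 0, -0.118, 0, 0, 0, 0],
    [0, 0, -0.118, 0, 0, 0, 0],
    [0, 0, -0.118, 0, 0, 0, 0],
    [0, 0, -0.118, 0, 0, 0, 0],
    [0, 0, -0.118, 0, 0, 0, 0]
  ]
}}

```text
t: 2.1
tool_pos: [0.5213, -0.2932, 0.2528]
tool_rot: [-1.861, -2.53, -0.001]
contact_force: [1.3, -0.3, -0.2]
opening: -0.0001
```

{"method": "jog_arm", "body": {
  "deltas": [
    [0, 0, -0.118, 0, 0, 0, 0],
    [0, 0, -0.118, 0, 0, 0, 0],
    [0, 0, -0.118, 0, 0, 0, 0],
    [0, 0, -0.118, 0, 0, 0, 0],
    [0, 0, -0.118, 0, 0, 0, 0],
    [0, 0, -0.118, 0, 0, 0, 0],
    [0, 0, -0.118, 0, 0, 0, 0],
    [0, 0, -0.118, 0, 0, 0, 0],
    [0, 0, -0.118, 0, 0, 0, 0],
    [0, 0, -0.118, 0, 0, 0, 0],
    [0, 0, -0.118, 0, 0, 0, 0],
    [0, 0, 0, 0, 0, 0, 0]
  ]
}}

```text
t: 3.1
tool_pos: [0.5213, -0.2933, 0.2529]
tool_rot: [0.04, -3.141, -0.001]
contact_force: [0.5, -0.4, 0.3]
opening: -0.0
```

{"method": "jog_arm", "body": {
  "deltas": [
    [0, 0, 0, -0.6, 0, 0, 0],
    [0, 0, 0, -0.6, 0, 0, 0],
    [0, 0, 0, 0, 0, 0, 0]
  ]
}}

```text
t: 3.35
tool_pos: [0.5343, -0.2936, 0.2532]
tool_rot: [-0.035, 3.141, 0.0]
contact_force: [-0.2, 0.1, -0.2]
opening: -0.0004
```

```bash
cat >> h.py <<'E'
from scipy.optimize import least_squares
def circ(q):
    f=lambda p:np.hypot(q[:,0]-p[0],q[:,1]-p[1])-p[2]
    return least_squares(f,[*q.mean(0)[:2],.05],loss='soft_l1',f_scale=.002).x
def wristcloud(D):
    c=vision.calibration('wrist'); o=ctrl.get_obs(); R=cv2.Rodrigues(o['tool_rot'])[0]; H=np.array(c['hand_eye'])
    v,u=np.mgrid[:D.shape[0],:D.shape[1]]
    P=np.stack([(u-c['cx'])/c['fx']*D,(v-c['cy'])/c['fy']*D,D],-1)
    return (P@H[:3,:3].T+H[:3,3])@R.T+o['tool_pos']
E
python3 - <<'E'
from h import *
for n in ('top','scene','wrist'):
    if n=='wrist':
        o=ctrl.get_obs(); print(o['tool_pos']); im,D=vision.get_image(n); P=wristcloud(D); np.savez('wrist.npz',im=im,D=D,P=P); cv2.imwrite('pics/w1.png',im[...,::-1])
    else:
        z=np.load(n+'.npz'); im,D=z['im'],z['D']; P=cloud(n,D)
    ok=D>0
    def near(c,lo,hi,r0,r1):
        r=np.hypot(P[...,0]-c[0],P[...,1]-c[1]); return P[ok&(P[...,2]>lo)&(P[...,2]<hi)&(r<r1)&(r>=r0)]
    hub=near((.499,-.2245),.155,.17,0,.03)
    if len(hub)>10: print(n,'hub top',hub.mean(0),len(hub))
    # tray rim circle
    q=near((.536,-.419),.09,.106,0.03,.06)
    if len(q)>20:
        m=circ(q); print(n,'mug rim circle',m, len(q))
    for c in ((.4996,-.2256),):
        for i,name in enumerate('E N W S'.split()):
            b=np.array(c)+.092*np.array([np.cos(np.radians(90*i+1)),np.sin(np.radians(90*i+1))])
            q=near(b,.140,.17,0,.014)
            if len(q)>5: print('  ball',i*90,circ(q)[:2] if 0 else ((q.max(0)+q.min(0))/2).round(4),len(q))
E
```

```text
top hub top [ 0.4987825  -0.22581744  0.15893729] 125
top mug rim circle [ 0.53485045 -0.42878743  0.04686717] 211
  ball 0 [ 0.5901 -0.223   0.1516] 67
  ball 90 [ 0.4979 -0.1353  0.1534] 68
  ball 180 [ 0.4101 -0.2262  0.1501] 70
  ball 270 [ 0.501  -0.3165  0.1504] 68
scene hub top [ 0.49767783 -0.21827881  0.15892708] 95
scene mug rim circle [ 0.53442573 -0.42364832  0.046814  ] 205
  ball 0 [ 0.5889 -0.2182  0.1529] 40
  ball 90 [ 0.4967 -0.1328  0.1494] 68
  ball 180 [ 0.4082 -0.2218  0.1499] 54
  ball 270 [ 0.4998 -0.3121  0.1518] 36
[ 0.53429944 -0.29361845  0.25321209]
wrist hub top [ 0.49778872 -0.22553168  0.15954971] 1123
wrist mug rim circle [ 0.53377202 -0.42676904  0.04669026] 1687
  ball 0 [ 0.5854 -0.223   0.1501] 270
  ball 90 [ 0.4968 -0.136   0.1511] 609
  ball 180 [ 0.409  -0.2265  0.1512] 825
  ball 270 [ 0.5004 -0.3151  0.152 ] 533
```

View pics/w1.png

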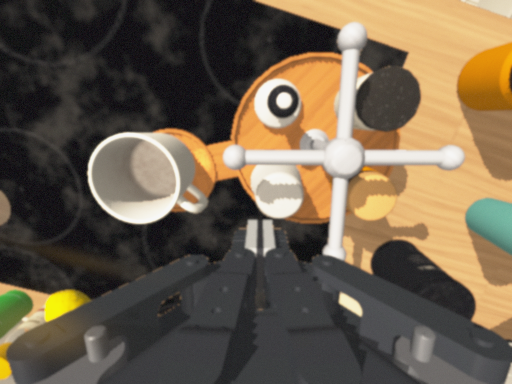

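The wrist view shows the mug at (140,178), the hub at (344,157), the honey at (375,195) and the saucer's tongue at (222,160). The mug seems to stand about 10 mm off the saucer's centre, so I'll fit the saucer itself.

```bash
python3 - <<'E'
from h import *
ax=np.array([.499,-.2255])
for n in ('top','wrist','scene'):
    z=np.load(n+'.npz'); im,D=z['im'],z['D']; P=z['P'] if n=='wrist' else cloud(n,D)
    h=cv2.cvtColor(im,cv2.COLOR_RGB2HSV); w=(h[...,0]>5)&(h[...,0]<22)&(h[...,1]>90)
    a=ax+(0.004 if n=='scene' else 0)*np.array([0,1])
    d=np.hypot(P[...,0]-a[0],P[...,1]-a[1]); e=np.hypot(P[...,0]-.533,P[...,1]+.417)
    m=w&(D>0)&(P[...,2]<.025)
    t=P[m&(d>.114)&(d<.132)&(e<.1)]; dd=t.mean(0)[:2]-a
    print(n,'tongue',len(t),t.mean(0).round(4),np.degrees(np.arctan2(dd[1],dd[0])).round(1))
    s=P[m&(d>.142)&(e<.085)][:,:2]
    hull=cv2.convexHull(s.astype(np.float32))[:,0]
    # known radius fit to outer boundary samples: farthest saucer point per direction
    c0=np.array([.533,-.417])
    for _ in range(5):
        v=s-c0; an=np.round(np.degrees(np.arctan2(v[:,1],v[:,0]))/6).astype(int); rr=np.hypot(*v.T)
        b=np.array([s[an==k][rr[an==k].argmax()] for k in np.unique(an) if rr[an==k].max()>.048])
        c0=least_squares(lambda p:np.hypot(*(b-p).T)-.058,c0,loss='soft_l1',f_scale=.002).x
    v=c0-a; print('  saucer',c0.round(4),len(b),'dist',np.hypot(*v).round(4),'ang',np.degrees(np.arctan2(v[1],v[0])).round(1))
E
```

```text
top tongue 122 [ 0.5273 -0.3439  0.0087] -76.6
  saucer [ 0.5429 -0.4158] 35 dist 0.1953 ang -77.0
wrist tongue 422 [ 0.5258 -0.3456  0.0086] -77.4
  saucer [ 0.5402 -0.4155] 35 dist 0.1944 ang -77.8
scene tongue 31 [ 0.5065 -0.349   0.0069] -86.7
  saucer [ 0.5403 -0.4115] 37 dist 0.1945 ang -77.7
```

{"method": "jog_arm", "body": {
  "deltas": [
    [0, 0, 0, 0, 0, 2, 0],
    [0, 0, 0, 0, 0, 2, 0],
    [0, 0, 0, 0, 0, 2, 0],
    [0, 0, 0, 0, 0, 2, 0],
    [0, 0, 0, 0, 0, 1.5, 0],
    [0, 0, 0, 0, 0, 0.6, 0],
    [0, 0, 0, 0, 0, 0, 0]
  ]
}}

```text
t: 3.98
tool_pos: [0.5323, -0.2932, 0.1501]
tool_rot: [0.036, -3.138, -0.004]
contact_force: [-0.3, 0.5, 0.2]
opening: 0.0001
```

Saucer: -77.5°, 195 mm from the axis, which matches the given distance. The turn needed is about 123.5° clockwise. I'll approach the spoke gently and start the arc.

{"method": "jog_arm", "body": {
  "deltas": [
    [0, 0, 0, 0.5, 0, 0, 0],
    [0, 0, 0, 0.5, 0, 0, 0],
    [0, 0, 0, 0.2, 0, 0, 0],
    [0, 0, 0, 0.2, 0, 0, 0],
    [0, 0, 0.026, 0.18, -0.04, 0, 0],
    [0, 0, 0.052, 0.36, -0.08, 0, 0],
    [0, 0, 0.052, 0.36, -0.08, 0, 0],
    [0, 0, 0.052, 0.36, -0.08, 0, 0],
    [0, 0, 0.052, 0.36, -0.08, 0, 0],
    [0, 0, 0.052, 0.36, -0.08, 0, 0],
    [0, 0, 0.052, 0.36, -0.08, 0, 0],
    [0, 0, 0.052, 0.36, -0.08, 0, 0]
  ]
}}

```text
t: 4.98
tool_pos: [0.4922, -0.297, 0.1534]
tool_rot: [0.579, 3.085, -0.002]
contact_force: [1.3, -1.4, 0.0]
opening: -0.0002
```

```bash
cat >> h.py <<'E'
def state(ax=(.499,-.2255)):
    o=ctrl.get_obs(); R=cv2.Rodrigues(o['tool_rot'])[0]
    print('tcp',o['tool_pos'].round(4),'axis in tool xy mm',(R.T@(np.array([*ax,o['tool_pos'][2]])-o['tool_pos']))[:2].round(4)*1000,
     'yaw',np.degrees(np.arctan2(R[1,0],R[0,0])).round(1),'F',o['contact_force'].round(1),o['t'])
    im,D=vision.get_image('top'); P=cloud('top',D)
    d=np.hypot(P[...,0]-ax[0],P[...,1]-ax[1]); m=(D>0)&(d<.11)
    h=cv2.cvtColor(im,cv2.COLOR_RGB2HSV); a=m&(P[...,2]>.09)&(P[...,2]<.115)&(h[...,1]>80)
    q=np.median(P[a],0)[:2]-ax; print('honey',a.sum(),np.hypot(*q).round(3),np.degrees(np.arctan2(q[1],q[0])).round(1))
    s=P[m&(P[...,2]>.138)&(P[...,2]<.158)&(d>.075)&(d<.106)]-[*ax,0]
    th=np.degrees(np.arctan2(s[:,1],s[:,0])); print('balls hist',np.histogram(th,np.arange(-180,181,10))[0])
    print('phase mod 90',np.degrees(np.angle(np.exp(4j*np.radians(th)).mean())/4).round(1)); return im,D
E
python3 -c "
from h import *; im,D=state(); cv2.imwrite('pics/t2.png',cv2.resize(im[120:270,170:370],None,fx=4,fy=4)[...,::-1])"
```

```text
tcp [ 0.4922 -0.297   0.1534] axis in tool xy mm [19.6 69.1] yaw 158.8 F [ 1.3 -1.4  0. ] 4.9833
honey 344 0.069 26.2
balls hist [ 0  0  0  0  0  0  9  0  0  0  0  0  0  0  0  0  5  0  0  0  0  0  0  0
 33 40  0  0  0  0  0  0  0  0  0  0]
phase mod 90 -19.9
```

View pics/t2.png

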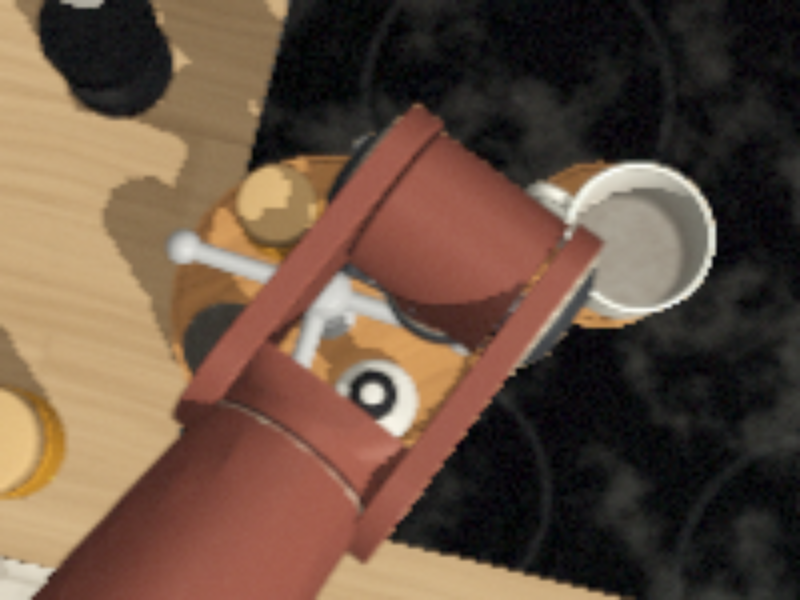

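The wheel is turning: the honey has gone from 46° to 26°, the contact force is about 2 N, and nothing else has moved. I'll go on.

{"method": "jog_arm", "body": {
  "deltas": [
    [0, 0, 0.052, 0.36, -0.08, 0.1, 0],
    [0, 0, 0.052, 0.36, -0.08, 0.1, 0],
    [0, 0, 0.052, 0.36, -0.08, 0, 0],
    [0, 0, 0.052, 0.36, -0.08, 0, 0],
    [0, 0, 0.052, 0.36, -0.08, 0, 0],
    [0, 0, 0.052, 0.36, -0.08, 0, 0],
    [0, 0, 0.052, 0.36, -0.08, 0, 0],
    [0, 0, 0.052, 0.36, -0.08, 0, 0],
    [0, 0, 0.052, 0.36, -0.08, 0, 0],
    [0, 0, 0.052, 0.36, -0.08, 0, 0],
    [0, 0, 0.052, 0.36, -0.08, 0, 0],
    [0, 0, 0.052, 0.36, -0.08, 0, 0]
  ]
}}

```text
t: 6.03
tool_pos: [0.4524, -0.2785, 0.151]
tool_rot: [1.496, 2.761, -0.002]
contact_force: [0.6, -1.1, 0.4]
opening: 0.0002
```

```bash
python3 -c "
from h import *; state()"
```

```text
tcp [ 0.4524 -0.2785  0.151 ] axis in tool xy mm [19. 68.] yaw 123.1 F [ 0.6 -1.1  0.4] 6.0333
honey 252 0.073 -5.0
balls hist [ 0  0  3  7  0  0  0  0  0  0  0  1 58  7  0  0  0  0  0  0  4 59  7  0
  0  0  0  0  0  4 49  0  0  0  0  0]
phase mod 90 34.9
```

{"method": "jog_arm", "body": {
  "deltas": [
    [0, 0, 0.052, 0.36, -0.08, 0, 0],
    [0, 0, 0.052, 0.36, -0.08, 0, 0],
    [0, 0, 0.052, 0.36, -0.08, 0, 0],
    [0, 0, 0.052, 0.36, -0.08, 0, 0],
    [0, 0, 0.052, 0.36, -0.08, 0, 0],
    [0, 0, 0.052, 0.36, -0.08, 0, 0],
    [0, 0, 0.052, 0.36, -0.08, 0, 0],
    [0, 0, 0.052, 0.36, -0.08, 0, 0],
    [0, 0, 0.052, 0.36, -0.08, 0, 0],
    [0, 0, 0.052, 0.36, -0.08, 0, 0],
    [0, 0, 0.052, 0.36, -0.08, 0, 0],
    [0, 0, 0.052, 0.36, -0.08, 0, 0]
  ]
}}

```text
t: 7.08
tool_pos: [0.4309, -0.2403, 0.1506]
tool_rot: [2.271, 2.17, -0.001]
contact_force: [-1.2, -1.7, 0.2]
opening: -0.0004
```

```bash
python3 -c "
from h import *; state()"
```

```text
tcp [ 0.4309 -0.2403  0.1506] axis in tool xy mm [17.9 67.4] yaw 87.4 F [-1.2 -1.7  0.2] 7.0833
honey 343 0.069 -44.9
balls hist [ 0  0  0  0  0  0  0  0 39 29  0  0  0  0  0  0  0 35 33  0  0  0  0  0
  0  0 40 33  0  0  0  0  0  0  0  1]
phase mod 90 -0.5
```

{"method": "jog_arm", "body": {
  "deltas": [
    [0, 0, 0.052, 0.36, -0.08, 0, 0],
    [0, 0, 0.052, 0.36, -0.08, 0, 0],
    [0, 0, 0.052, 0.36, -0.08, 0, 0],
    [0, 0, 0.052, 0.36, -0.08, 0, 0],
    [0, 0, 0.052, 0.36, -0.08, 0, 0],
    [0, 0, 0.052, 0.36, -0.08, 0, 0],
    [0, 0, 0.052, 0.36, -0.08, 0, 0],
    [0, 0, 0.052, 0.36, -0.08, 0, 0],
    [0, 0, 0.052, 0.36, -0.08, 0, 0],
    [0, 0, 0.035, 0.24, -0.05, 0, 0],
    [0, 0, 0.018, 0.12, -0.03, 0, 0],
    [0, 0, 0, 0, 0, 0, 0]
  ]
}}

```text
t: 8.13
tool_pos: [0.4333, -0.2035, 0.1504]
tool_rot: [-2.752, -1.516, -0.0]
contact_force: [-0.0, 0.5, -0.1]
opening: -0.0
```

```bash
python3 -c "
from h import *; state()"
```

```text
tcp [ 0.4333 -0.2035  0.1504] axis in tool xy mm [16.5 67.3] yaw 57.7 F [-0.   0.5 -0.1] 8.1333
honey 338 0.069 -75.8
balls hist [ 0  0  0  0  0 46 27  0  0  0  0  0  0  0 48 27  0  0  0  0  0  0  0 44
 24  0  0  0  0  0  0  0  0  0  0  0]
phase mod 90 -31.4
```

The honey is at -76°, within 2° of the target. I'll back off from the spoke, rise, and check.

{"method": "jog_arm", "body": {
  "deltas": [
    [0, 0, 0, -0.5, 0, 0, 0],
    [0, 0, 0, -1.0, 0, 0, 0],
    [0, 0, 0, 0, 0, 0, 0],
    [0, 0, 0, 0, 0, -2, 0],
    [0, 0, 0, 0, 0, -3, 0],
    [0, 0, 0, 0, 0, -3, 0],
    [0, 0, 0, 0, 0, -3, 0],
    [0, 0, 0, 0, 0, -2, 0],
    [0, 0, 0, 0, 0, 0, 0],
    [0, 0, 0, 0, 0, 0, 0],
    [0, 0, 0, 0, 0, 0, 0],
    [0, 0, 0, 0, 0, 0, 0]
  ]
}}

```text
t: 9.18
tool_pos: [0.4244, -0.216, 0.2781]
tool_rot: [-2.75, -1.512, 0.002]
contact_force: [0.6, -0.2, 0.0]
opening: -0.0001
```

```bash
python3 -c "
from h import *; im,D=state(); cv2.imwrite('pics/t3.png',cv2.resize(im[120:270,170:370],None,fx=4,fy=4)[...,::-1])
P=cloud('top',D);r=np.hypot(P[...,0]-.5345,P[...,1]+.428)
print('mug',circ(P[(D>0)&(P[...,2]>.09)&(P[...,2]<.106)&(r<.06)&(r>.03)]))"
```

```text
tcp [ 0.4244 -0.216   0.2781] axis in tool xy mm [31.9 68.1] yaw 57.6 F [ 0.6 -0.2  0. ] 9.1833
honey 337 0.069 -75.9
balls hist [ 0  0  0  0  0 21 21  0  0  0  0  0  0  0 48 26  0  0  0  0  0  0  0 33
 16  0  0  0  0  0  0  0  0  0  0  0]
phase mod 90 -31.2
mug [ 0.53480511 -0.42889662  0.04683078]
```

View pics/t3.png

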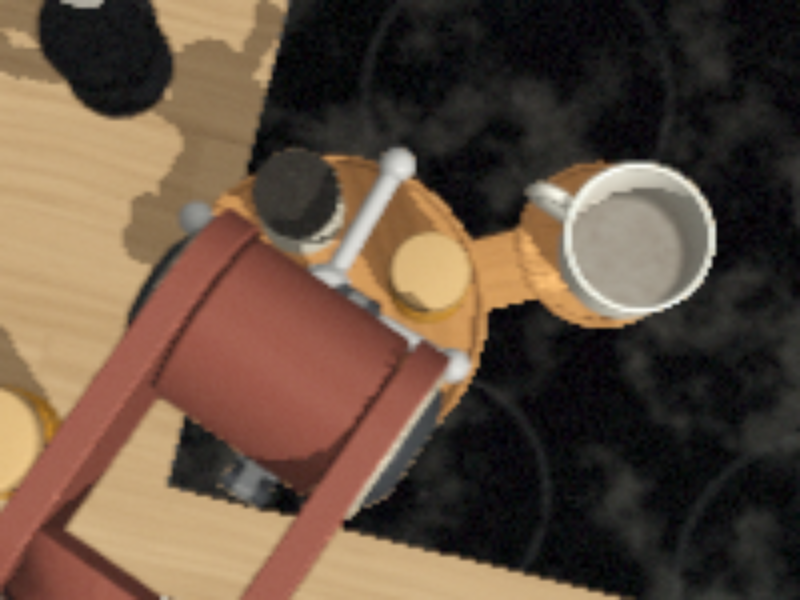

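The honey at crop pixel (430,272) stands in line with the tongue and saucer, the mug is unmoved, and the arm is clear. I'll hand it in.

```bash
python3 -c "
from h import *; print(ctrl.finish_job())"
```

```text
the job is handed in; nothing more can be done
None
```

The honey jar is now in line between the post and the mug, and the job is handed in; the system reported no verdict. I pushed one spoke about 122° clockwise with the shut fingertips, with measured contact force around 2 N, then backed off and lifted clear.

- **Honey:** it stands at -75.9° about the axis, and the saucer's line is at about -77.5°. That is roughly 2 mm from the serving point, 69 mm from the axis and still in its place on the tray.
- **Wheel:** its angle was the same before and after I withdrew, within 0.2°.
- **Mug:** it moved less than 1 mm. It stood about 10 mm off the saucer's centre from the start, so I aimed at the saucer rather than the mug.
- **Disagreements:** the side camera's positions were a few mm off from the other two cameras in y. Its tongue angle of -86.7° disagreed with their -77°, so I discarded that reading. Its saucer angle agreed.
- **Not checked:** in the last picture the arm hid the steel cup and the tamper, so I did not look at those two again. The black-lidded jar was visible and standing.

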